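# Fit the fresh filter cartridge and latch it

### The arm

A 7-joint arm with a two-finger parallel gripper is mounted at the origin on the work surface. World frame = base frame: x ahead of the robot, y to its left, z up, the work surface at z = 0. Lengths are in m, angles in rad, forces in N, time in s.
With the tool pointing down it reaches from about 0.4 to 0.875 m from the base axis. Payload 19.3 kg.
Tool frame: the origin (TCP) lies on the centre line of the jaws, within the pads' length; the fingertips stand 8 mm ahead of it and the grasp point (between the pads) lies 11 mm behind it; z points along the fingers, y is the line along which they close (so a half turn about z gives the same grasp; the last joint's range is limited). The gripper opens to 85 mm and grips with 20 to 120 N. Pads are 22 mm wide; open, the fingers measure 114 mm over their backs; the gripper's body (76 mm by 85 mm) begins 54 mm behind the grasp point. The pads swing forward as they close: fully open they stand 13 mm farther back than shut.
Start: joints at [-1.295, 0.521, -0.036, 1.599, 0.021, 1.021, -0.113], TCP at [0.212, 0.588, 0.203] pointing down, gripper open.
Joint ranges: [-2.91, 2.91], [-0.3, 2.13], [-1.5, 1.42], [0.17, 2.43], [-1.26, 4.41], [0.16, 1.93], [-2.52, 2.52]. Speed limits (rad/s): [1.89, 1.89, 2.39, 2.39, 3.01, 3.01, 3.01].

### API

Orientations are given as a unit quaternion [w, x, y, z].
In Python, from plant import * gives the robot as it stands.
- The arm moves only by the tool step_arm, never from a script. Its argument "increments" is a list of rows, each a list of 7 numbers: the turn, a rotation vector about the tool's x, y, z in rad, then the shift along the tool's x, y, z in mm, then the finger opening in mm, from 0 to 85.4. In form: [[ax, ay, az, tx, ty, tz, jaw], ...]. A call has 1 to 5 rows; each row shifts and turns the commanded pose from where the row before left it, along the tool's axes as they then stand; what a row does not reach is not made up. A row lasts 1/8 s, in which the tool goes at most 62.5 mm and 10.7 degrees, less where a joint would pass 70% of its speed; a pose out of reach is approached as far as the arm can. A call with a gripper value outside its range is refused whole. The fingers move at their own pace and stop on an object; the grip force is fixed at half the most. Time passes only in rows, so rows that do not move let the fingers close. It gives the time, the measured TCP pose, the force, the opening and the grip force at its end, in the units of the state.
- observe(): the state, without advancing time (a new reading comes with each control period).
- grab_frame(name): name is "scene" or "side" or "wrist"; returns a dict with "frame" (400x640x3 uint8, blue, green, red), "fovy" (degrees; the focal length in pixels is half the picture's height over the tangent of half this angle, whatever the lens; pixels are square), "cx", "cy" (the principal point, pixels), "pose" (4x4, takes a point from camera to world coordinates). Camera axes: x right, y down, z forward; pixel columns grow to the right and rows downward; lengths in m; the calibration is good to about 2 mm. A picture is of the moment at which its call begins. There is no depth.
- close_job(): hands the job in; it is judged then, once.
The state is a dict: "time": time; "joint_positions": joint angles; "joint_velocities": joint speeds; "joint_efforts": joint torques, N m; "ee_pos": TCP position; "eef_rot": TCP orientation; "contact_force": force on the tool from outside, world axes, zero at the start; "ft_torque": the same for the moment, N m; "finger_gap": finger opening in m; "grasp_force": force on a finger pad.
Only numpy, scipy, OpenCV 4.12 (cv2) and the standard library are available. Lean on these libraries where they do the work, as an engineer would, in place of code of your own. Each camera call takes 0.05 s, during which the arm holds its last target. There are 200 camera calls.

### The job

Fit a fresh cartridge in the water filter beside the sink: plug the cartridge with the oblong foot and oblong shoulder (not the round one) into the oblong socket until its shoulder sits on the housing, then slide the latch shut over the edge of its shoulder and let go. Leave the round cartridge and the dishes where they are.

Things in the scene. Friction and masses are not known exactly. Their poses are not given: they have to be found in the camera images.
- oblong_cartridge: Loose cartridge standing on its foot, 76 mm tall, 0.12 kg. Origin: centre of foot underside; y along its long side. White foot 26 (x) x 40 (y) x 36 tall, lowest 6 mm tapered in 2.5 mm a side; above it grey oblong shoulder 46 (x) x 64 (y) x 8; on top grip fin 14 (x, pinch across it) x 36 (y) x 32 tall. Fits either way round (half turn).
- oblong_shoulder (a point): Centre of the underside of the oblong cartridge's shoulder, 36 mm above its origin; axes as the cartridge.
- round_cartridge: Similar loose cartridge, 76 mm tall, same grip fin but a round foot (diameter 40 mm) and round shoulder (diameter 64 mm). Does not fit; leave it. Origin: centre of the foot's underside.
- unit: Fixed white filter housing, a block 130 (x) x 200 (y) x 70 mm high with two pipe couplings on its +x face. Origin: centre of its underside. In its top: the oblong socket, centred at x 0, y +45 mm, and the latch in guides at x 0 towards the -y end.
- socket_mouth (a point): Centre of the socket's mouth, level with the housing's top (70 mm above the counter). The socket is 28 (unit x) x 42 (unit y) mm and 40 mm deep, straight down; axes as the unit.
- latch (a joint): Latch travel in m along the unit's +y, towards the socket: 0 fully open, 0.035 fully shut. Starts nearly open. It stays where it is left, about 1.5 N to move. Its 30 mm wide tongue passes 2.5 mm above the shoulder of a seated cartridge and overlaps its edge by 9 mm when shut.
- latch_grip (a point): Centre of the top of the latch's upright grip, a post 16 (unit x) x 12 (unit y) mm standing 30 mm above the latch plate; the point is 115.5 mm above the counter. It moves with the latch. Axes as the unit.
- bowl: Green mixing bowl, bystander, 150 mm across and 70 mm high. Origin: centre of its underside.
- tumbler: Steel tumbler, bystander, 72 mm across and 130 mm high. Origin: centre of its underside.
- brush: Basting brush lying on the counter with a wooden handle, bystander. Origin at its underside, mid-length.

How it is judged:
On the way, in this order (a step that is already met when the one before it is completed fails the run):
1. the oblong cartridge is plugged fully home in the socket (shoulder within 3 mm of the housing's top, centred within 4 mm) while the latch is still open (moved less than 15 mm from fully open) (z of oblong_shoulder in the frame of socket_mouth below 0.003 m and horizontal distance between oblong_shoulder and socket_mouth below 0.004 m and angle between the y axis of oblong_cartridge and the y axis of unit, either way round below 0.12 rad and value of joint latch below 0.015 m), for 0.2 s.
2. the latch is slid shut over the shoulder, to within 4 mm of its stop (value of joint latch above 0.031 m), for 0.2 s.
At the end, for the whole second after the job is handed in: The oblong cartridge sits at rest in the socket, upright, its shoulder within 3 mm of the housing's top and centred within 4 mm; the latch is within 4 mm of fully shut; the robot has let go of everything (z of oblong_shoulder in the frame of socket_mouth between -0.003 and 0.003 m and horizontal distance between oblong_shoulder and socket_mouth below 0.004 m and angle between the y axis of oblong_cartridge and the y axis of unit, either way round below 0.12 rad and angle between oblong_cartridge's own z axis and vertical below 0.08 rad and value of joint latch above 0.031 m and linear speed of oblong_cartridge below 0.02 m/s); the robot touches nothing.
It fails at once if the round cartridge is moved more than 30 mm (distance of round_cartridge from where it was at the start of the episode above 0.03 m).
It fails at once if the bowl, tumbler or brush is moved more than 40 mm (distance of any of bowl, tumbler, brush from where it was at the start of the episode above 0.04 m).
It also fails if it takes over 43 s, if anything falls off the work surface, if the arm or the gripper's body presses on something with over 40 N, if the wrist force passes 120 N, or if a joint passes its speed limit or range.

## Working session

There is one attempt and no reset: what is moved stays moved. The work goes in short steps, Python scripts to look and compute and a tool call to move; the robot and the scene stay as the last step left them, time stands still between calls to the robot, and variables do not carry over. Pictures are saved under pics/ and viewed, at most 14 in all, crops included, and the job is handed in when it is done.

Besides the shell and the picture viewer there is one more tool, called after ">>>" in YAML: its name, and indented under it one key for each argument. step_arm: Moves the arm, as the interface text tells. Its arguments: {"type":"object","properties":{"increments":{"type":"array"}},"required":["increments"]}

```bash
mkdir -p pics
cat > h.py <<'E'
from plant import *
import numpy as np, cv2, pickle
def grab(n,tag):
    g=grab_frame(n); cv2.imwrite(f'pics/{tag}.png',g['frame']); pickle.dump(g,open(f'pics/{tag}.pkl','wb')); return g
def load(tag): return pickle.load(open(f'pics/{tag}.pkl','rb'))
def ray(g,u,v):
    f=g['frame'].shape[0]/2/np.tan(np.radians(g['fovy'])/2)
    T=np.array(g['pose']); d=T[:3,:3]@np.array([(u-g['cx'])/f,(v-g['cy'])/f,1]); return T[:3,3],d/np.linalg.norm(d)
def onz(g,u,v,z):
    o,d=ray(g,u,v); return o+d*(z-o[2])/d[2]
def tri(a,b):
    (o,d),(p,e)=ray(*a),ray(*b)
    s=np.linalg.lstsq(np.c_[d,-e],p-o,rcond=None)[0]; x,y=o+s[0]*d,p+s[1]*e
    return (x+y)/2,np.linalg.norm(x-y)
def proj(g,P):
    f=g['frame'].shape[0]/2/np.tan(np.radians(g['fovy'])/2); T=np.array(g['pose'])
    c=T[:3,:3].T@(np.array(P)-T[:3,3]); return f*c[0]/c[2]+g['cx'],f*c[1]/c[2]+g['cy']
E
python3 - <<'E'
from h import *
for n in("scene","side","wrist"):
    g=grab(n,n+'0'); print(n,g['fovy'],g['cx'],g['cy'],np.round(g['pose'],3).tolist())
s=observe();print(s)
E
```

```text
scene 55.504203049028796 318.4220482977728 204.90886049716 [[0.369, 0.757, -0.54, 1.111], [0.929, -0.307, 0.205, -0.275], [-0.01, -0.577, -0.816, 0.979], [0.0, 0.0, 0.0, 1.0]]
side 44.09177763924578 323.94227027103784 199.06898242108278 [[0.701, -0.437, 0.563, -0.33], [-0.713, -0.431, 0.552, -0.901], [0.002, -0.789, -0.614, 1.067], [0.0, 0.0, 0.0, 1.0]]
wrist 64.1069937570679 319.86506521453583 197.04172728878095 [[0.339, 0.899, 0.275, 0.142], [0.941, -0.324, -0.1, 0.614], [-0.001, 0.293, -0.956, 0.373], [0.0, 0.0, 0.0, 1.0]]
{'time': 0.15, 'joint_positions': array([-1.29516294,  0.52187812, -0.03629818,  1.59989467,  0.02120147,
        1.02109126, -0.11280482]), 'joint_velocities': array([-0.00026248, -0.00224515, -0.00074727, -0.00169945,  0.0008571 ,
        0.00081489, -0.00051706]), 'joint_efforts': array([ 2.87661831e-03, -9.27387929e+01,  1.98112182e+00, -3.70055902e+01,
        1.79682963e-02,  6.48415953e-03,  3.23064489e-05]), 'ee_pos': array([0.21181257, 0.58770749, 0.20245133]), 'eef_rot': array([-3.86784169e-05,  1.72076657e-01,  9.85083462e-01, -4.41574382e-04]), 'contact_force': array([-0.47384891, -0.33323384, -0.05281266]), 'ft_torque': array([ 0.04431601, -0.02938894,  0.06504095]), 'grasp_force': 0.0, 'finger_gap': 0.08539881514834564}
```

View pics/scene0.png

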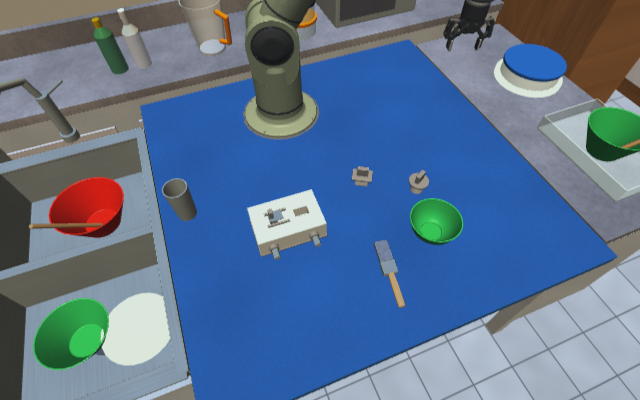

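View pics/side0.png

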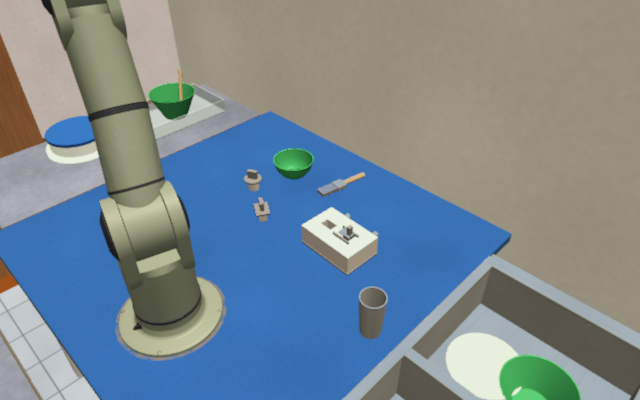

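View pics/wrist0.png

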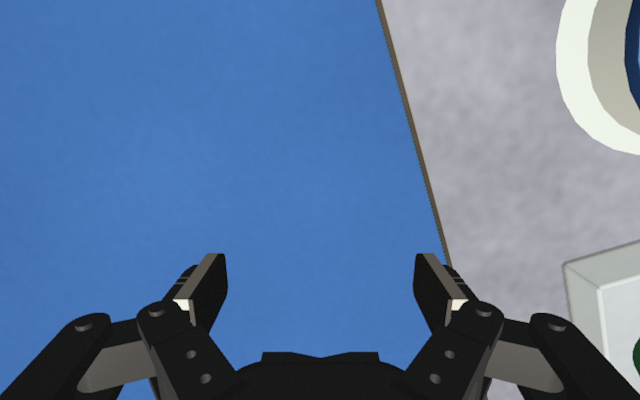

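The scene view shows the oblong cartridge at about (362,176), the round one at (419,183), and the housing's top spanning (248,215)–(326,213). The side view shows the oblong cartridge at (262,209), the round one at (253,178), and the housing at (340,238). The wrist view shows only bare counter.

Run:
```python
from h import *
s=load('scene0');d=load('side0')
for n,a,b in [('oblong',(362,177),(262,209)),('round',(419,183),(253,179)),('socket',(302,211),(329,224)),('latchgrip',(270,211),(349,229)),('tumbler top',(176,183),(373,295)),('bowl',(436,215),(294,158))]:
    P,e=tri((s,*a),(d,*b)); print(n,P.round(3),round(e,4))
# unit top outline: white mask
for n,g,box in(('scene',s,(235,335,180,262)),('side',d,(295,385,200,275))):
    x0,x1,y0,y1=box; c=g['frame'][y0:y1,x0:x1].astype(int)
    m=((c.min(2)>195)).astype(np.uint8)*255
    ct=max(cv2.findContours(m,0,2)[0],key=cv2.contourArea)
    q=cv2.approxPolyDP(cv2.convexHull(ct),4,True)[:,0]+[x0,y0]
    print(n,cv2.contourArea(ct),[(p.tolist(),onz(g,*p,.07)[:2].round(3).tolist()) for p in q])
# orientation of the oblong
a=cv2.resize(s['frame'][150:270,240:450],None,fx=3.8,fy=3.8,interpolation=2)
b=cv2.resize(d['frame'][155:275,230:390],None,fx=2.5,fy=2.5,interpolation=2)
cv2.imwrite('pics/z.png',a[:456,:798])
```

```text
oblong [0.435 0.135 0.033] 0.0033
round [0.524 0.293 0.031] 0.0029
socket [ 0.51  -0.098  0.065] 0.0025
latchgrip [ 0.502 -0.188  0.104] 0.0013
tumbler top [ 0.333 -0.414  0.136] 0.0095
bowl [0.676 0.244 0.077] 0.0089
scene 2423.5 [([311, 190], [0.451, -0.046]), ([325, 222], [0.573, -0.051]), ([258, 243], [0.567, -0.247]), ([248, 208], [0.443, -0.241])]
side 1786.5 [([302, 225], [0.444, -0.048]), ([333, 208], [0.571, -0.058]), ([376, 237], [0.562, -0.245]), ([347, 257], [0.438, -0.241])]
```

View pics/z.png

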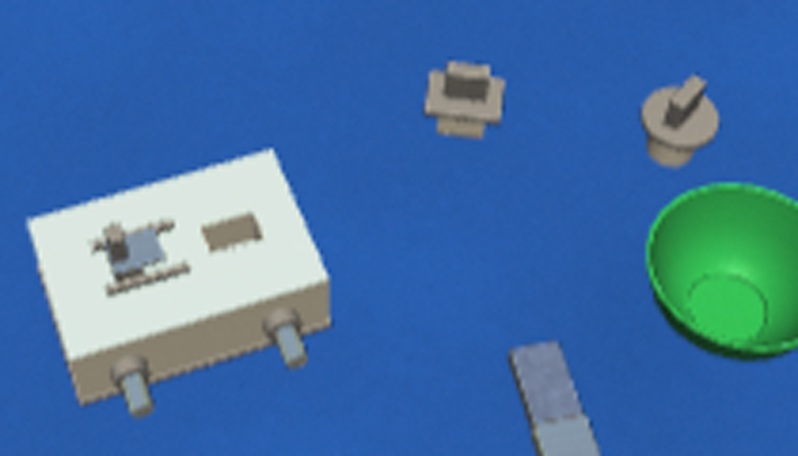

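The zoom shows the oblong cartridge with its fin and shoulder centred at about (465,95), the round one at (680,115), and the socket at (232,232) on the housing. The latch grip is at about (117,240), to the left of the socket. The housing corners give a centre near (0.506,-0.147) and a yaw of about -2.5°. I'll add a planner and go to look with the wrist camera.

```bash
cat >> h.py <<'E'
from scipy.spatial.transform import Rotation as R
def plan(p,yaw=None,n=5,prt=True):
    """level rows from the measured pose to p, tool pointing down, tool y at world angle yaw(deg)"""
    s=observe(); M=R.from_quat(np.roll(s['eef_rot'],-1)); d=np.array(p)-s['ee_pos']
    y=M.as_matrix()[:,1]; y0=np.degrees(np.arctan2(y[1],y[0])); yaw=y0 if yaw is None else yaw
    a=np.radians((yaw-y0+180)%360-180)
    T=np.c_[[-np.sin(np.radians(yaw)),np.cos(np.radians(yaw)),0],[np.cos(np.radians(yaw)),np.sin(np.radians(yaw)),0],[0,0,-1]]
    rv=(M.inv()*R.from_matrix(T)).as_rotvec()
    print('t',round(s['time'],2),'at',s['ee_pos'].round(4),'yaw',round(y0,2),'turn',rv.round(4),'mm',(M.inv().apply(d)*1e3).round(1))
    for i in range(n):
        Mi=M*R.from_rotvec(rv*i/n); print((rv/n).round(3).tolist()+(Mi.inv().apply(d/n)*1e3).round(1).tolist())
E
python3 - <<'E'
from h import *
plan([.435,.125,.25],-22,10)
E
```

```text
t 0.15 at [0.2118 0.5877 0.2025] yaw 70.18 turn [-6.0000e-04  8.0000e-04  1.6089e+00] mm [-366.8 -359.7  -47.2]
[-0.0, 0.0, 0.161, -36.7, -36.0, -4.7]
[-0.0, 0.0, 0.161, -42.0, -29.6, -4.7]
[-0.0, 0.0, 0.161, -46.2, -22.5, -4.7]
[-0.0, 0.0, 0.161, -49.2, -14.8, -4.7]
[-0.0, 0.0, 0.161, -50.9, -6.8, -4.7]
[-0.0, 0.0, 0.161, -51.4, 1.5, -4.7]
[-0.0, 0.0, 0.161, -50.5, 9.7, -4.7]
[-0.0, 0.0, 0.161, -48.2, 17.6, -4.8]
[-0.0, 0.0, 0.161, -44.8, 25.2, -4.8]
[-0.0, 0.0, 0.161, -40.2, 32.0, -4.8]
```

>>> step_arm:
  increments:
    - [0,0,0.161,-36.7,-36,-4.7,85]
    - [0,0,0.161,-42,-29.6,-4.7,85]
    - [0,0,0.161,-46.2,-22.5,-4.7,85]
    - [0,0,0.161,-49.2,-14.8,-4.7,85]
    - [0,0,0.161,-50.9,-6.8,-4.7,85]

```text
time: 0.78
ee_pos: [0.3239, 0.355, 0.2265]
eef_rot: [-0.0, 0.546, 0.838, -0.0]
contact_force: [0.1, -0.3, -0.3]
finger_gap: 0.0849
grasp_force: 0.0
```

>>> step_arm:
  increments:
    - [0,0,0.161,-51.4,1.5,-4.7,85]
    - [0,0,0.161,-50.5,9.7,-4.7,85]
    - [0,0,0.161,-48.2,17.6,-4.8,85]
    - [0,0,0.161,-44.8,25.2,-4.8,85]
    - [0,0,0.161,-40.2,32,-4.8,85]

```text
time: 1.4
ee_pos: [0.4354, 0.1235, 0.2505]
eef_rot: [-0.0, 0.831, 0.557, 0.0]
contact_force: [0.5, 1.0, -0.2]
finger_gap: 0.0848
grasp_force: 0.0
```

>>> step_arm:
  increments:
    - [0,0,0,0,0,0,85]

```text
time: 1.52
ee_pos: [0.436, 0.122, 0.2506]
eef_rot: [0.0, 0.831, 0.556, 0.0]
contact_force: [-0.6, 0.3, -0.6]
finger_gap: 0.0851
grasp_force: 0.0
```

Run:
```python
from h import *
g=grab('wrist','w1'); print(np.array(g['pose'])[:3,3])
plan([.435,.125,.25],-22,1); plan([.51,-.15,.25],0,6)
```

```text
[0.46520407 0.19219331 0.42150336]
t 1.57 at [0.4353 0.1239 0.2503] yaw -22.22 turn [ 0.0002 -0.     -0.0039] mm [ 0.9 -0.7  0.3]
[0.0, -0.0, -0.004, 0.9, -0.7, 0.3]
t 1.57 at [0.4353 0.1239 0.2503] yaw -22.22 turn [ 2.000e-04  0.000e+00 -3.879e-01] mm [-225.3  172.8    0.3]
[0.0, 0.0, -0.065, -37.5, 28.8, 0.0]
[0.0, 0.0, -0.065, -39.3, 26.3, 0.0]
[0.0, 0.0, -0.065, -40.9, 23.7, 0.0]
[0.0, 0.0, -0.065, -42.4, 21.0, 0.0]
[0.0, 0.0, -0.065, -43.7, 18.2, 0.0]
[0.0, 0.0, -0.065, -44.7, 15.4, 0.0]
```

View pics/w1.png

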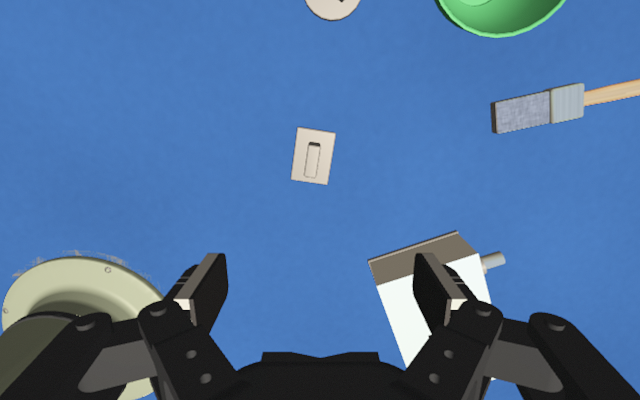

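The wrist view shows the oblong cartridge's shoulder with corners (300,127), (336,131), (327,185) and (291,180), and its fin at about (313,160). The housing's corner is at lower right. I'll take a second view on the way to the housing.

>>> step_arm:
  increments:
    - [0,0,-0.065,-37.5,28.8,0,85]
    - [0,0,-0.065,-39.3,26.3,0,85]
    - [0,0,0,0,0,0,85]

```text
time: 1.95
ee_pos: [0.4603, 0.0319, 0.2502]
eef_rot: [0.0, 0.792, 0.611, -0.0]
contact_force: [-0.4, 1.1, 0.2]
finger_gap: 0.0851
grasp_force: 0.0
```

```bash
cat >> h.py <<'E'
def blob(g,near,mask):
    cs=cv2.findContours(mask.astype(np.uint8),cv2.RETR_EXTERNAL,cv2.CHAIN_APPROX_NONE)[0]
    cs=[c for c in cs if cv2.contourArea(c)>60]
    return min(cs,key=lambda c:-cv2.pointPolygonTest(c,near,True))
def corners(c):
    return cv2.boxPoints(cv2.minAreaRect(c))
E
python3 - <<'E'
from h import *
g2=grab('wrist','w2'); g1=load('w1')
Q=[]
for g,near in((g1,(313,156)),(g2,proj(g2,onz(g1,313,156,.044)))):
    near=tuple(map(float,near)); f=g['frame'].astype(int); m=(f[:,:,0]-f[:,:,2])<40
    c=blob(g,near,m); q=cv2.approxPolyDP(c,5,True)[:,0]; q=corners(c) if len(q)!=4 else q
    W=np.array([onz(g,*p,.044)[:2] for p in q]); print(near,q.tolist(),W.round(4).tolist(),W.mean(0).round(4),np.linalg.norm(W-np.roll(W,1,0),axis=1).round(4)); Q.append((q,W))
    # fin top: contour inside
    x,y=map(int,near); cv2.imwrite(f'pics/c{len(Q)}.png',cv2.resize(g['frame'][max(0,y-40):y+40,x-40:x+40],None,fx=5,fy=5,interpolation=2))
for p,w in zip(*Q[0]):
    j=np.argmin(np.linalg.norm(Q[1][1]-w,axis=1)); P,e=tri((g1,*p),(g2,*Q[1][0][j])); print('corner',P.round(4),round(e,4))
a,b=[cv2.imread(f'pics/c{i}.png') for i in(1,2)]
h=min(a.shape[0],b.shape[0]); cv2.imwrite('pics/c12.png',np.hstack([a[:h],b[:h]]))
plan([.51,-.15,.25],0,5)
E
```

```text
(313.0, 156.0) [[297, 127], [291, 179], [326, 184], [335, 133]] [[0.429, 0.1737], [0.3973, 0.1198], [0.4342, 0.0977], [0.4671, 0.1505]] [0.4319 0.1354] [0.0446 0.0625 0.043  0.0622]
(272.3300835597893, 82.78274030259747) [[259, 48], [246, 105], [283, 117], [298, 61]] [[0.4295, 0.173], [0.397, 0.1204], [0.4338, 0.097], [0.4667, 0.1498]] [0.4318 0.135 ] [0.0438 0.0619 0.0436 0.0622]
corner [0.4288 0.1736 0.0405] 0.0004
corner [0.3977 0.1203 0.0465] 0.0002
corner [0.4338 0.097  0.0414] 0.0005
corner [0.4669 0.1502 0.0413] 0.0005
t 2.0 at [0.46   0.0337 0.25  ] yaw -14.64 turn [-4.000e-04  1.000e-04 -2.556e-01] mm [-165.1   94.8    0. ]
[-0.0, 0.0, -0.051, -33.0, 19.0, 0.0]
[-0.0, 0.0, -0.051, -33.9, 17.2, 0.0]
[-0.0, 0.0, -0.051, -34.8, 15.5, 0.0]
[-0.0, 0.0, -0.051, -35.5, 13.7, 0.0]
[-0.0, 0.0, -0.051, -36.2, 11.9, 0.0]
```

View pics/c12.png

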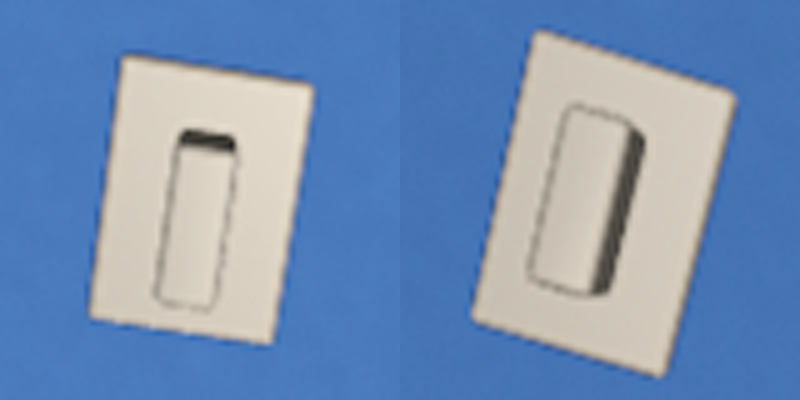

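The crop pair shows the fin top centred at about (312.2,161.6) in the first view and (268.3,82) in the second. The shoulder centre is (0.432,0.135) at a height of 42.5 mm (44 expected), and the cartridge's yaw is about -31.5°. Next I'll view the housing.

>>> step_arm:
  increments:
    - [0,0,-0.051,-33,19,0,85]
    - [0,0,-0.051,-33.9,17.2,0,85]
    - [0,0,-0.051,-34.8,15.5,0,85]
    - [0,0,0,0,0,0,85]

```text
time: 2.5
ee_pos: [0.4904, -0.0769, 0.25]
eef_rot: [0.0, 0.742, 0.67, -0.0]
contact_force: [-0.3, 0.2, -0.7]
finger_gap: 0.0846
grasp_force: 0.0
```

Run:
```python
from h import *
print('fin top',tri((load('w1'),312.2,161.6),(load('w2'),268.3,82)))
g=grab('wrist','w3'); print(proj(g,[.508,-.102,.07]),proj(g,[.502,-.188,.115]))
plan([.51,-.17,.25],0,2)
```

```text
fin top (array([0.4326771 , 0.13476365, 0.07454776]), np.float64(0.0006618129016017594))
(np.float64(337.2247193592175), np.float64(189.87026086207308)) (np.float64(340.71496672170025), np.float64(277.5377879790521))
t 2.55 at [ 0.4902 -0.0754  0.2499] yaw -5.84 turn [-6.000e-04 -1.000e-04 -1.019e-01] mm [-92.1  29.3  -0.1]
[-0.0, -0.0, -0.051, -46.0, 14.7, -0.1]
[-0.0, -0.0, -0.051, -46.7, 12.3, -0.1]
```

View pics/w3.png

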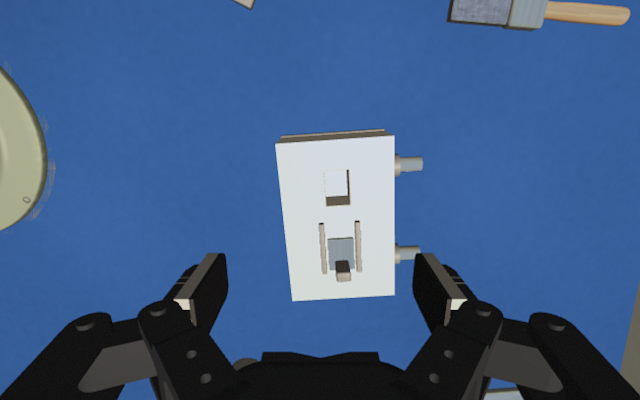

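The housing's top has corners (277,144), (394,137), (395,296) and (293,300). The socket mouth spans about (324–350,169–207), and the latch grip's top is at about (343,267). I'll take a second place for the wrist camera.

>>> step_arm:
  increments:
    - [0,0,-0.051,-46,14.7,0,85]
    - [0,0,0,0,0,0,85]

```text
time: 2.8
ee_pos: [0.5003, -0.1242, 0.2501]
eef_rot: [0.0, 0.725, 0.689, -0.0]
contact_force: [-0.1, -0.1, -1.2]
finger_gap: 0.0849
grasp_force: 0.0
```

Run:
```python
from h import *
g3=load('w3'); g4=grab('wrist','w4'); ims=[]
for g in(g3,g4):
    u,v=proj(g,[.506,-.115,.07]); x,y=int(u)-40,int(v)-60; print('crop',x,y)
    ims.append(cv2.resize(g['frame'][y:y+115,x:x+78],None,fx=5,fy=5,interpolation=2))
cv2.imwrite('pics/s34.png',np.hstack(ims))
Q=[]
for g in(g3,g4):
    f=g['frame'].astype(int); m=f.min(2)>190
    m=cv2.morphologyEx(m.astype(np.uint8),cv2.MORPH_CLOSE,np.ones((3,3)))
    c=blob(g,tuple(map(float,proj(g,[.506,-.06,.07]))),m); q=cv2.approxPolyDP(cv2.convexHull(c),6,True)[:,0]
    print(q.tolist(),[onz(g,*p,.07)[:2].round(4).tolist() for p in q]); Q.append(q)
for p in Q[0]:
    w=onz(g3,*p,.07); k=min(Q[1],key=lambda r:np.linalg.norm(onz(g4,*r,.07)-w)); print(tri((g3,*map(float,p)),(g4,*map(float,k))))
```

```text
crop 296 140
crop 284 101
[[393, 136], [393, 294], [293, 300], [275, 145]] [[0.5735, -0.0477], [0.5664, -0.2458], [0.4392, -0.2416], [0.4447, -0.0442]]
[[386, 95], [379, 264], [275, 266], [263, 98]] [[0.5739, -0.048], [0.5671, -0.2457], [0.4392, -0.2418], [0.445, -0.0443]]
(array([ 0.57420593, -0.04799832,  0.06752126]), np.float64(0.00039103585913041793))
(array([ 0.56656899, -0.24521219,  0.07082076]), np.float64(0.0006780029228630548))
(array([ 0.43897018, -0.24254866,  0.06864607]), np.float64(4.392920014975507e-05))
(array([ 0.44470086, -0.04428206,  0.06904901]), np.float64(0.0003166158263064532))
```

View pics/s34.png

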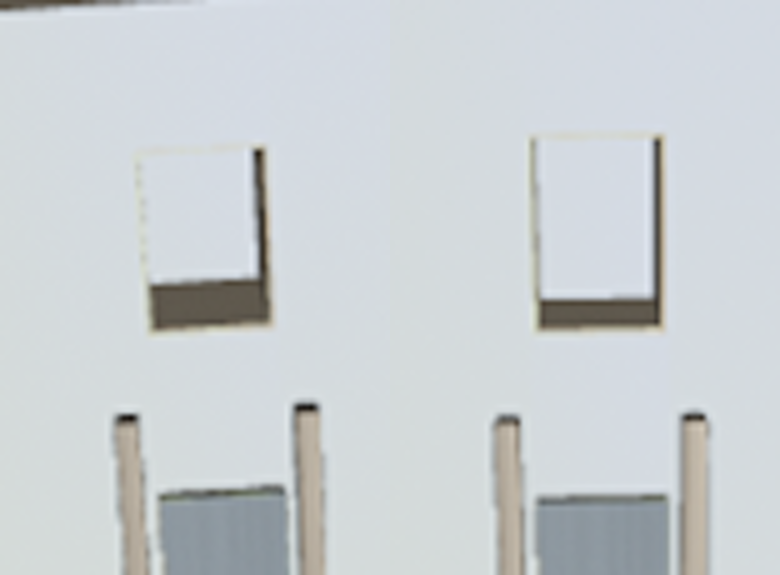

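Socket corners read from the crop pair: first view (323.6,170.2), (349.2,169.6), (350.2,205.2), (326.2,206.2); second view (312.2,128.4), (338.8,128.2), (338.4,166.6), (313.4,166.8).

Run:
```python
from h import *
g3=load('w3'); g4=load('w4')
a=[(323.6,170.2),(349.2,169.6),(350.2,205.2),(326.2,206.2)]; b=[(312.2,128.4),(338.8,128.2),(338.4,166.6),(313.4,166.8)]
for g,q in((g3,a),(g4,b)):
    W=np.array([onz(g,*p,.07)[:2] for p in q]); v=W[0]+W[1]-W[2]-W[3]; print(W.mean(0).round(4),np.linalg.norm(W-np.roll(W,1,0),axis=1).round(4),'yaw',np.degrees(np.arctan2(v[1],v[0]))-90)
print([tri((g3,*p),(g4,*q))[0].round(4).tolist() for p,q in zip(a,b)])
plan([.432,.135,.20],-31.5,5)
```

```text
[ 0.5083 -0.0999] [0.0427 0.0287 0.0421 0.0278] yaw -2.207627140425913
[ 0.5083 -0.0999] [0.0421 0.0287 0.0421 0.0279] yaw -2.0735340693547784
[[0.4947, -0.0786, 0.0657], [0.5232, -0.0792, 0.0728], [0.5213, -0.121, 0.0727], [0.4936, -0.1203, 0.0698]]
t 2.85 at [ 0.5002 -0.1226  0.2499] yaw -2.93 turn [-6.000e-04 -1.000e-04  4.987e-01] mm [253.8 -81.2  50. ]
[-0.0, -0.0, 0.1, 50.8, -16.2, 10.0]
[-0.0, -0.0, 0.1, 48.9, -21.2, 10.0]
[-0.0, -0.0, 0.1, 46.5, -26.0, 10.0]
[-0.0, -0.0, 0.1, 43.7, -30.5, 10.0]
[-0.0, -0.0, 0.1, 40.5, -34.7, 10.0]
```

The socket centre is (0.508,-0.100) at about 70 mm, with a yaw of about -2.1°. All sizes match the text. Next, the grasp.

>>> step_arm:
  increments:
    - [0,0,0.1,50.8,-16.2,10,50]
    - [0,0,0.1,48.9,-21.2,10,50]
    - [0,0,0.1,46.5,-26,10,50]
    - [0,0,0.1,43.7,-30.5,10,50]
    - [0,0,0.1,40.5,-34.7,10,50]

```text
time: 3.48
ee_pos: [0.4303, 0.1379, 0.2]
eef_rot: [-0.0, 0.873, 0.488, 0.0]
contact_force: [1.2, -0.2, -0.1]
finger_gap: 0.05
grasp_force: 0.0
```

>>> step_arm:
  increments:
    - [0,0,0,0,0,30,50]
    - [0,0,0,0,0,30,50]
    - [0,0,0,0,0,20,50]
    - [0,0,0,0,0,0,50]

```text
time: 3.98
ee_pos: [0.4305, 0.1354, 0.1194]
eef_rot: [-0.0, 0.872, 0.489, -0.001]
contact_force: [-0.1, 0.7, 0.8]
finger_gap: 0.0499
grasp_force: 0.0
```

Run:
```python
from h import *
plan([.432,.135,.056],-31.5,3)
```

```text
t 3.98 at [0.4305 0.1354 0.1194] yaw -31.46 turn [-0.0017  0.002   0.0006] mm [ 0.5  1.6 63.4]
[-0.001, 0.001, 0.0, 0.2, 0.5, 21.1]
[-0.001, 0.001, 0.0, 0.2, 0.5, 21.1]
[-0.001, 0.001, 0.0, 0.1, 0.5, 21.1]
```

>>> step_arm:
  increments:
    - [0,0,0,0.2,0.5,21,50]
    - [0,0,0,0.2,0.5,21,50]
    - [0,0,0,0.1,0.5,21,50]
    - [0,0,0,0,0,0,50]
    - [0,0,0,0,0,0,10]

```text
time: 4.6
ee_pos: [0.4339, 0.1345, 0.0583]
eef_rot: [-0.0, 0.873, 0.488, 0.001]
contact_force: [-1.2, 0.1, 0.4]
finger_gap: 0.0331
grasp_force: 0.0
```

>>> step_arm:
  increments:
    - [0,0,0,0,0,0,5]
    - [0,0,0,0,0,0,5]
    - [0,0,0,0,0,0,5]
    - [0,0,0,0,0,0,5]

```text
time: 5.1
ee_pos: [0.4337, 0.1338, 0.0573]
eef_rot: [0.0, 0.873, 0.488, 0.0]
contact_force: [-0.4, -0.4, 0.5]
finger_gap: 0.0048
grasp_force: 0.0
```

Run:
```python
from h import *
plan([.432,.135,.18],-31.5,3)
```

```text
t 5.1 at [0.4337 0.1338 0.0573] yaw -31.57 turn [ 0.     -0.     -0.0013] mm [ 1.000e-01 -2.000e+00 -1.227e+02]
[0.0, -0.0, -0.0, 0.0, -0.7, -40.9]
[0.0, -0.0, -0.0, 0.0, -0.7, -40.9]
[0.0, -0.0, -0.0, 0.0, -0.7, -40.9]
```

The fingers closed on nothing, so I need to look.

Run:
```python
from h import *
w=grab('wrist','w5')['frame'][60:400,120:520]
s=grab('side','s5')['frame'][170:240,225:305]
cv2.imwrite('pics/look5.png',np.hstack([w,cv2.resize(s,(388,340),interpolation=2)]))
```

```text
(no output)
```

View pics/look5.png

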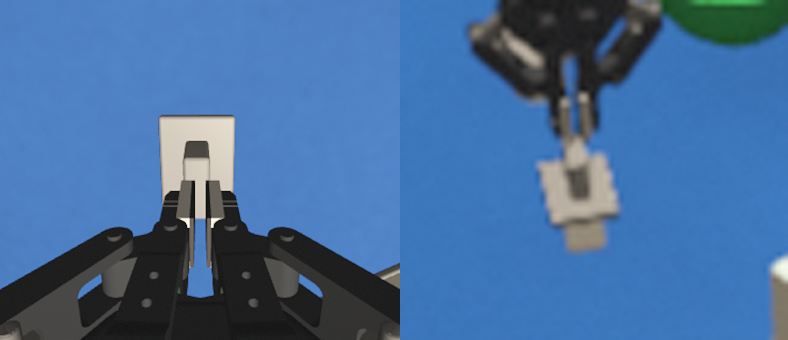

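The pads closed just above the fin, over its near end. The pad tips are at crop (200,190) in the wrist view and (577,135) in the side view, and the cartridge stands unmoved. I'll measure the actual fingertip height.

Run:
```python
from h import *
s=observe(); print(s['ee_pos'],s['joint_positions'].round(3))
d=load('s5'); w=load('w5'); c=grab('scene','c5')
P=s['ee_pos']
for dz in(-.008,0,.011,.02,.03,.04): print(dz,[np.round(proj(g,P+[0,0,dz]),1).tolist() for g in(w,d,c)])
u,v=map(int,proj(c,P)); 
a=cv2.resize(c['frame'][v-35:v+35,u-40:u+40],(400,350),interpolation=2)
u2,v2=map(int,proj(d,P)); b=cv2.resize(d['frame'][v2-35:v2+35,u2-40:u2+40],(400,350),interpolation=2)
print('origins',u-40,v-35,u2-40,v2-35)
cv2.imwrite('pics/look6.png',np.hstack([a,b]))
```

```text
[0.43364256 0.13382762 0.05719886] [-0.721  0.537  0.382  2.171 -0.409  0.501 -0.577]
-0.008 [[320.1, 230.4], [261.9, 205.8], [362.1, 173.1]]
0 [[320.1, 235.8], [261.8, 203.9], [362.4, 171.4]]
0.011 [[320.0, 244.1], [261.5, 201.3], [362.6, 169.2]]
0.02 [[320.0, 251.5], [261.3, 199.1], [362.9, 167.3]]
0.03 [[320.0, 260.8], [261.1, 196.7], [363.2, 165.1]]
0.04 [[320.0, 271.3], [260.8, 194.3], [363.4, 163.0]]
origins 322 136 221 168
```

View pics/look6.png

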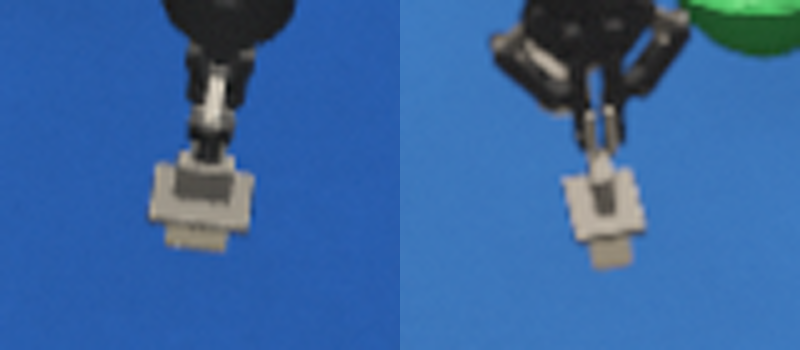

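The fingertips really stand about 23 mm behind the reported TCP, not 8 mm ahead: I get a tip height of about 0.080 from both views, and the wrist view is consistent with that. They passed just over the fin (0.075), so I'll go about 30 mm lower.

>>> step_arm:
  increments:
    - [0,0,0,0,-1,0,50]
    - [0,0,0,0,-1,0,50]
    - [0,0,0,0,0,0,50]
    - [0,0,0,0,0,0,50]

```text
time: 5.75
ee_pos: [0.432, 0.1349, 0.0572]
eef_rot: [0.0, 0.873, 0.488, 0.0]
contact_force: [0.5, 0.5, -0.3]
finger_gap: 0.0497
grasp_force: 0.0
```

>>> step_arm:
  increments:
    - [0,0,0,0,0,10,50]
    - [0,0,0,0,0,10,50]
    - [0,0,0,0,0,9,50]
    - [0,0,0,0,0,0,50]

```text
time: 6.25
ee_pos: [0.4315, 0.1345, 0.0274]
eef_rot: [-0.0, 0.873, 0.488, -0.001]
contact_force: [-0.1, 0.1, -0.2]
finger_gap: 0.05
grasp_force: 0.0
```

>>> step_arm:
  increments:
    - [0,0,0,0,0,0,10]
    - [0,0,0,0,0,0,5]
    - [0,0,0,0,0,0,5]
    - [0,0,0,0,0,0,5]

```text
time: 6.75
ee_pos: [0.4322, 0.135, 0.0286]
eef_rot: [-0.0, 0.873, 0.488, 0.0]
contact_force: [-0.5, -0.8, 6.5]
finger_gap: 0.0126
grasp_force: 58.9
```

Gripped: 58.9 N, gap about 13 mm, TCP over the cartridge centre. Next I'll lift and carry it.

>>> step_arm:
  increments:
    - [0,0,0,0,0,-20,5]
    - [0,0,0,0,0,-45,5]
    - [0,0,0,0,0,-47,5]
    - [0,0,0,0,0,0,5]

```text
time: 7.25
ee_pos: [0.4333, 0.1357, 0.1429]
eef_rot: [-0.0, 0.873, 0.488, 0.003]
contact_force: [-0.5, -0.2, -2.3]
finger_gap: 0.0126
grasp_force: 59.0
```

Run:
```python
from h import *
print(observe()['finger_gap'],observe()['grasp_force'])
plan([.508,-.100,.14],-2.1,6)
```

```text
0.012558045271937907 58.95779192447662
t 7.25 at [0.4333 0.1357 0.1429] yaw -31.55 turn [ 0.0032 -0.004  -0.514 ] mm [-161.8  187.     2.5]
[0.001, -0.001, -0.086, -27.0, 31.2, 0.4]
[0.001, -0.001, -0.086, -29.5, 28.8, 0.4]
[0.001, -0.001, -0.086, -31.9, 26.1, 0.4]
[0.001, -0.001, -0.086, -34.0, 23.3, 0.4]
[0.001, -0.001, -0.086, -35.9, 20.3, 0.4]
[0.001, -0.001, -0.086, -37.5, 17.2, 0.5]
```

>>> step_arm:
  increments:
    - [0,0,-0.086,-27,31.2,0,5]
    - [0,0,-0.086,-29.5,28.8,0,5]
    - [0,0,-0.086,-31.9,26.1,0,5]
    - [0,0,-0.086,-34,23.3,0,5]
    - [0,0,-0.086,-35.9,20.3,0,5]

```text
time: 7.88
ee_pos: [0.4942, -0.0628, 0.1395]
eef_rot: [-0.0, 0.748, 0.664, -0.0]
contact_force: [0.6, -0.1, -0.9]
finger_gap: 0.0125
grasp_force: 58.9
```

>>> step_arm:
  increments:
    - [0,0,-0.086,-37.5,17.2,0,5]
    - [0,0,0,0,0,0,5]
    - [0,0,0,0,0,0,5]

```text
time: 8.25
ee_pos: [0.5063, -0.1005, 0.1395]
eef_rot: [-0.001, 0.72, 0.694, -0.0]
contact_force: [0.7, -0.2, -1.5]
finger_gap: 0.0126
grasp_force: 59.0
```

Run:
```python
from h import *
plan([.508,-.100,.106],-2.1,2)
g=grab('wrist','w7'); P=observe()['ee_pos']; b=P[2]-.0285
c=R.from_quat(np.roll(observe()['eef_rot'],-1)).as_matrix()
for n,pp in(('shoulder',[(23,32,.044),(23,-32,.044),(-23,32,.044),(-23,-32,.044)]),):
    for x,y,z in pp: print(n,np.round(proj(g,P*[1,1,0]+[0,0,b+z]+c[:,1]*x/1e3+c[:,0]*y/1e3),1))
for x,y in((14,21),(-14,21),(14,-21),(-14,-21)):
    print('socket',np.round(proj(g,np.array([.508,-.1,.07])+np.array([np.cos(-.037)*x-np.sin(-.037)*y,np.sin(-.037)*x+np.cos(-.037)*y,0])/1e3),1))
cv2.imwrite('pics/w7c.png',cv2.resize(g['frame'][100:320,200:440],None,fx=2.5,fy=2.5,interpolation=2))
```

```text
t 8.25 at [ 0.5063 -0.1005  0.1395] yaw -2.05 turn [-0.0013 -0.0004  0.0009] mm [ 0.6  1.7 33.5]
[-0.001, -0.0, 0.0, 0.3, 0.9, 16.7]
[-0.001, -0.0, 0.0, 0.3, 0.9, 16.7]
shoulder [364.5 189.1]
shoulder [360.  298.6]
shoulder [273.4 189.2]
shoulder [278.4 298.6]
socket [339.8 173.1]
socket [303.4 173. ]
socket [338.8 223.9]
socket [304.1 223.8]
```

View pics/w7c.png

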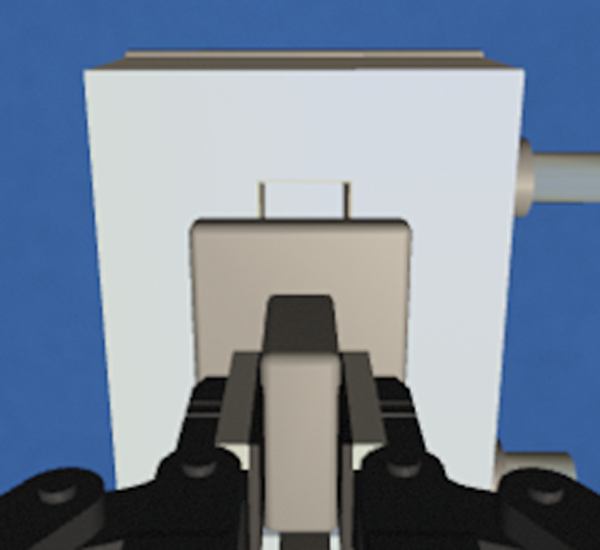

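The wrist crop shows the held cartridge square in the jaws, with its shoulder's far edge at (276–364,189). The socket's far edge is at (304–340,173), as predicted. The remaining correction is about 1 mm along tool y and 0.6 mm along tool x. Then I'll lower it.

>>> step_arm:
  increments:
    - [0,0,0,0.3,0.6,12,5]
    - [0,0,0,0.3,0.6,14,5]
    - [0,0,0,0,0,10,5]
    - [0,0,0,0,0,0,5]
    - [0,0,0,0,0,0,5]

```text
time: 8.93
ee_pos: [0.5082, -0.1005, 0.1043]
eef_rot: [0.0, 0.719, 0.695, 0.0]
contact_force: [-0.3, -0.9, -1.6]
finger_gap: 0.0127
grasp_force: 59.0
```

Run:
```python
from h import *
for i in range(1):
    plan([.5075,-.100,.0625],-2.1,4)
g=grab('wrist','w8'); print(observe()['ee_pos'])
```

```text
t 8.93 at [ 0.5082 -0.1005  0.1043] yaw -2.02 turn [0.0002 0.0001 0.0015] mm [ 0.5 -0.7 41.8]
[0.0, 0.0, 0.0, 0.1, -0.2, 10.5]
[0.0, 0.0, 0.0, 0.1, -0.2, 10.5]
[0.0, 0.0, 0.0, 0.1, -0.2, 10.5]
[0.0, 0.0, 0.0, 0.1, -0.2, 10.5]
[ 0.5082568  -0.10047763  0.10446518]
```

>>> step_arm:
  increments:
    - [0,0,0,0.3,-0.4,4,5]
    - [0,0,0,0,0,4,5]
    - [0,0,0,0,0,4,5]
    - [0,0,0,0,0,0,5]

```text
time: 9.48
ee_pos: [0.5075, -0.1001, 0.0919]
eef_rot: [-0.0, 0.719, 0.695, -0.0]
contact_force: [0.3, -0.6, -1.1]
finger_gap: 0.0125
grasp_force: 59.0
```

>>> step_arm:
  increments:
    - [0,0,0,0,0,6,5]
    - [0,0,0,0,0,6,5]
    - [0,0,0,0,0,6,5]
    - [0,0,0,0,0,5,5]
    - [0,0,0,0,0,0,5]

```text
time: 10.1
ee_pos: [0.5074, -0.1001, 0.0688]
eef_rot: [-0.0, 0.719, 0.695, -0.0]
contact_force: [0.0, -0.2, -2.0]
finger_gap: 0.0124
grasp_force: 59.0
```

>>> step_arm:
  increments:
    - [0,0,0,0,0,3,5]
    - [0,0,0,0,0,3,5]
    - [0,0,0,0,0,1,5]
    - [0,0,0,0,0,0,5]

```text
time: 10.6
ee_pos: [0.5077, -0.1, 0.0626]
eef_rot: [-0.0, 0.719, 0.695, 0.0]
contact_force: [-4.1, 0.9, 11.6]
finger_gap: 0.013
grasp_force: 60.7
```

It's seated at 0.0626 (0.0625 expected), with contact felt. I'll release and go up.

>>> step_arm:
  increments:
    - [0,0,0,0,0,0,40]
    - [0,0,0,0,0,0,40]
    - [0,0,0,0,0,0,40]
    - [0,0,0,0,0,-20,40]
    - [0,0,0,0,0,-40,40]

```text
time: 11.22
ee_pos: [0.5068, -0.1, 0.1219]
eef_rot: [-0.001, 0.719, 0.695, -0.001]
contact_force: [0.2, -0.1, 0.5]
finger_gap: 0.04
grasp_force: 0.0
```

>>> step_arm:
  increments:
    - [0,0,0,-20,0,-50,40]
    - [0,0,0,0,0,-50,40]
    - [0,0,0,0,0,0,40]

```text
time: 11.6
ee_pos: [0.5085, -0.1206, 0.2254]
eef_rot: [0.002, 0.72, 0.694, 0.002]
contact_force: [0.1, -0.5, -0.2]
finger_gap: 0.04
grasp_force: 0.0
```

Run:
```python
from h import *
g=grab('wrist','w9'); print(observe()['ee_pos'])
u,v=proj(g,[.505,-.15,.09]); u,v=int(u),int(v); print('w9 origin',u-50,v-75)
a=cv2.resize(g['frame'][v-75:v+75,u-50:u+50],(400,600),interpolation=2)
g4=load('w4'); u,v=proj(g4,[.502,-.188,.11]); u,v=int(u),int(v); print('w4 origin',u-25,v-40)
b=cv2.resize(g4['frame'][v-40:v+35,u-25:u+25],(400,600),interpolation=2)
cv2.imwrite('pics/l9.png',np.hstack([a,b]))
```

```text
[ 0.50762549 -0.12000285  0.22336897]
w9 origin 266 132
w4 origin 299 196
```

View pics/l9.png

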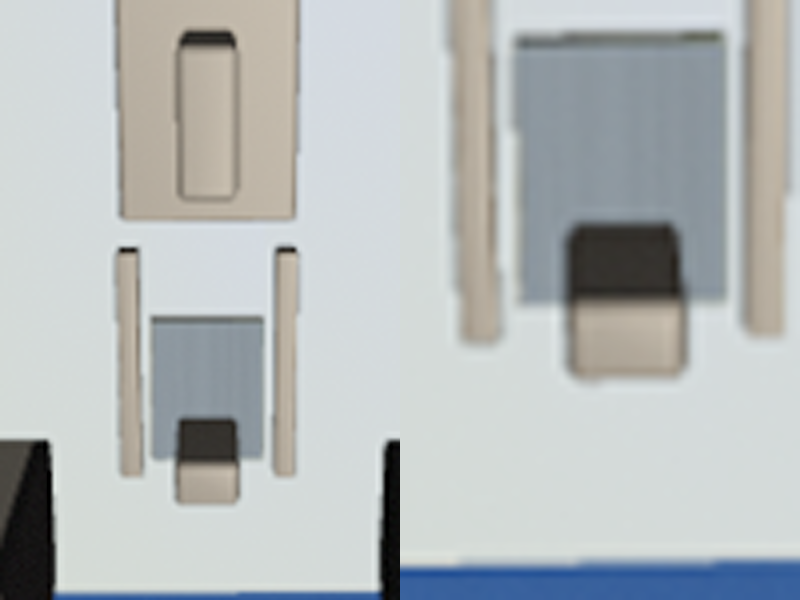

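The crop shows the cartridge seated straight in the socket. The latch grip's top is centred at full-frame (318,252.5) here and at (327.5,238.1) in the earlier view.

Run:
```python
from h import *
g=load('w9');g4=load('w4')
P,e=tri((g,318,252.5),(g4,327.5,238.1)); print(P,e,onz(g,318,252.5,.1155),onz(g4,327.5,238.1,.1155))
print('shoulder near edge mid',onz(g,266+209/4,132+217/4,.078),'expected y',-.1-.032)
plan(onz(g,318,252.5,.1155)*[1,1,0]+[0,0,.14],-2.1,2)
```

```text
[ 0.50534066 -0.1880344   0.11343764] 3.952670898151095e-05 [ 0.50536309 -0.18698057  0.1155    ] [ 0.50535504 -0.18710655  0.1155    ]
shoulder near edge mid [ 0.50771689 -0.13054443  0.078     ] expected y -0.132
t 11.65 at [ 0.5076 -0.12    0.2234] yaw -2.0 turn [ 0.0027 -0.0003  0.0018] mm [-67.   -0.1  83.4]
[0.001, -0.0, 0.001, -33.5, -0.1, 41.7]
[0.001, -0.0, 0.001, -33.5, 0.0, 41.7]
```

>>> step_arm:
  increments:
    - [0,0,0,-33.5,0,40,40]
    - [0,0,0,-33.5,0,40,40]
    - [0,0,0,0,0,0,40]
    - [0,0,0,0,0,0,40]

```text
time: 12.15
ee_pos: [0.5043, -0.1866, 0.1416]
eef_rot: [-0.001, 0.719, 0.695, -0.0]
contact_force: [0.7, -0.1, 0.8]
finger_gap: 0.04
grasp_force: 0.0
```

Run:
```python
from h import *
plan([.5054,-.187,.080],-2.1,3)
```

```text
t 12.15 at [ 0.5043 -0.1866  0.1416] yaw -2.01 turn [-0.0014 -0.0003  0.0015] mm [-0.4  1.2 61.6]
[-0.0, -0.0, 0.0, -0.1, 0.4, 20.5]
[-0.0, -0.0, 0.0, -0.1, 0.4, 20.5]
[-0.0, -0.0, 0.0, -0.1, 0.4, 20.5]
```

>>> step_arm:
  increments:
    - [0,0,0,0,0.3,20,40]
    - [0,0,0,0,0.3,20,40]
    - [0,0,0,0,0.2,20,40]
    - [0,0,0,0,0,0,40]
    - [0,0,0,0,0,0,10]

```text
time: 12.78
ee_pos: [0.506, -0.1867, 0.0832]
eef_rot: [0.0, 0.719, 0.695, 0.0]
contact_force: [0.6, -0.6, -0.3]
finger_gap: 0.0229
grasp_force: 0.0
```

>>> step_arm:
  increments:
    - [0,0,0,0,0,0,5]
    - [0,0,0,0,0,0,5]
    - [0,0,0,0,0,0,5]

```text
time: 13.15
ee_pos: [0.5048, -0.187, 0.0833]
eef_rot: [-0.0, 0.719, 0.695, -0.0]
contact_force: [-7.8, 1.1, 11.2]
finger_gap: 0.0125
grasp_force: 58.6
```

>>> step_arm:
  increments:
    - [0,0,0,7,0,0,5]
    - [0,0,0,8,0,0,5]
    - [0,0,0,8,0,0,5]
    - [0,0,0,6,0,0,5]
    - [0,0,0,0,0,0,5]

```text
time: 13.78
ee_pos: [0.5058, -0.1575, 0.0833]
eef_rot: [-0.0, 0.719, 0.695, -0.0]
contact_force: [-8.7, 1.9, 11.8]
finger_gap: 0.0127
grasp_force: 58.9
```

>>> step_arm:
  increments:
    - [0,0,0,2,0,0,5]
    - [0,0,0,2,0,0,5]
    - [0,0,0,2,0,0,5]
    - [0,0,0,0,0,0,5]

```text
time: 14.28
ee_pos: [0.506, -0.1536, 0.0834]
eef_rot: [0.001, 0.72, 0.694, -0.001]
contact_force: [-10.2, -7.8, 11.6]
finger_gap: 0.0126
grasp_force: 58.7
```

>>> step_arm:
  increments:
    - [0,0,0,1,0,0,5]
    - [0,0,0,0,0,0,5]

```text
time: 14.52
ee_pos: [0.506, -0.1534, 0.0835]
eef_rot: [0.001, 0.72, 0.694, -0.001]
contact_force: [-9.6, -12.3, 10.3]
finger_gap: 0.0126
grasp_force: 58.6
```

It's at the stop: force is rising with no motion, after 33.5 mm of travel. I'll release, rise and check.

>>> step_arm:
  increments:
    - [0,0,0,0,0,0,40]
    - [0,0,0,0,0,0,40]
    - [0,0,0,0,0,0,40]
    - [0,0,0,0,0,-30,40]
    - [0,0,0,0,0,-50,40]

```text
time: 15.15
ee_pos: [0.5059, -0.1507, 0.1623]
eef_rot: [-0.001, 0.719, 0.695, -0.001]
contact_force: [0.2, 0.3, 0.5]
finger_gap: 0.0399
grasp_force: 0.0
```

>>> step_arm:
  increments:
    - [0,0,0,0,0,-50,40]
    - [0,0,0,0,0,-20,40]
    - [0,0,0,0,0,0,40]
    - [0,0,0,0,0,0,40]

```text
time: 15.65
ee_pos: [0.5064, -0.1508, 0.2315]
eef_rot: [-0.0, 0.719, 0.695, -0.0]
contact_force: [0.2, -0.0, -0.3]
finger_gap: 0.0403
grasp_force: 0.0
```

Run:
```python
from h import *
g=grab('wrist','w10'); print(observe()['ee_pos'],observe()['contact_force'])
f=g['frame']; u,v=proj(g,[.507,-.13,.09]); u,v=int(u),int(v); x,y=u-40,max(0,v-60); print(x,y)
a=f[y:y+120,x:x+80]; hs=cv2.cvtColor(f,cv2.COLOR_BGR2HSV)
u,v=proj(g,[.5066,-.1535,.1155]); print('grip expected',u,v,'shoulder far corners', [np.round(proj(g,[.508+i*.023,-.1+j*.032,.078])).tolist() for i in(-1,1) for j in(-1,1)])
cv2.imwrite('pics/f10.png',cv2.resize(a,None,fx=5,fy=5,interpolation=2))
```

```text
[ 0.50626001 -0.15079883  0.23126173] [-0.34824783  0.56358377  0.01675123]
279 97
grip expected 319.85751079852304 187.5104306695682 shoulder far corners [[298.0, 158.0], [294.0, 93.0], [343.0, 157.0], [342.0, 91.0]]
```

View pics/f10.png

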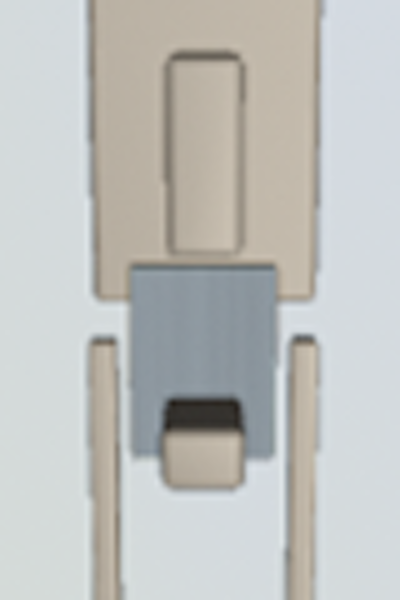

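The crop shows the tongue over the shoulder's near edge. The tongue's front edge is at full-frame row 150, the shoulder's edge at 156.6, and the grip's top at (319.6,189). I'll check the overlap with parallax taken into account.

Run:
```python
from h import *
g=load('w10'); g9=load('w9')
s=onz(g,319.8,156.6,.078)
for z in(.0805,.0855): print('overlap',z,(onz(g,319.8,150,z)-s)[1])
print('grip now',onz(g,319.6,189,.1155),'before',onz(g9,318,252.5,.1155))
# tongue front edge before: crop (207,318)/4 ; guide far end
for z in(.0805,.0855):
  print('tongue travel',(onz(g,319.8,150,z)-onz(g9,266+207/4,132+318/4,z))[1])
```

```text
overlap 0.0805 0.007129655403794816
overlap 0.0855 0.007889494726666973
grip now [ 0.50630964 -0.15493     0.1155    ] before [ 0.50536309 -0.18698057  0.1155    ]
tongue travel 0.03334774569437943
tongue travel 0.03232618374577842
```

Travel is 32–33.5 mm from a nearly open start, ending on a firm stop, and the overlap is about 8 mm. The latch is shut and the arm is clear, so I'm handing in.

```bash
python3 -c "
from plant import *
print(close_job())"
```

```text
the job is handed in; nothing more can be done
None
```

The oblong cartridge is seated in the socket, the latch is pushed shut against its stop with about 8 mm over the shoulder, the arm is clear, and the job was handed in at about 15.7 s of the 43 s (no verdict was returned).

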